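Find and press the concealed drawer catch of a spares strong-box

ROBOT

A 6-joint arm with a two-finger parallel gripper is mounted at the origin on the work surface. World frame = base frame: x ahead of the robot, y to its left, z up, the work surface at z = 0. Lengths are in m, angles in rad, forces in N, time in s.
With the tool pointing down it reaches from about 0.325 to 0.85 m from the base axis. Payload 15.5 kg.
Tool frame: the origin (TCP) lies midway between the tips of the shut fingers; the grasp point (between the pads) lies 19 mm behind it; x points along the fingers, y is the direction in which the jaws open and shut, and the axes are right-handed (so a half turn about x gives the same grasp; the last joint's range is limited). The gripper opens to 91 mm and grips with 3 to 60 N. Pads are 32 mm wide; open, the fingers measure 118 mm over their backs; the gripper's body (76 mm by 178 mm) begins 60 mm behind the grasp point.
Start: joints at [-1.339, 0.494, 1.345, -0, 1.302, -0.096], TCP at [0.201, -0.592, 0.214] pointing down, gripper open.
Joint ranges: [-2.91, 2.91], [-0.82, 2.16], [0.22, 2.67], [-1.22, 4.37], [0.12, 2.79], [-3.08, 3.08]. Speed limits (rad/s): [1.89, 1.89, 2.57, 3.01, 3.01, 3.01].

INTERFACE

Orientations are given as a rotation vector (axis times angle).
In Python, from cell import r gives the robot as it stands. The module is installed in compiled form; this text tells all that it offers.
- The arm moves only by the tool carry_out, never from a script. Its argument "series" is a list of rows, each a list of 7 numbers: the turn, a rotation vector about the tool's x, y, z in degrees, then the shift along the tool's x, y, z in m, then the opening, from 0 (shut) to 1 (fully open). In form: [[ax, ay, az, tx, ty, tz, claw], ...]. A call has 1 to 5 rows; each row shifts and turns the commanded pose from where the row before left it, along the tool's axes as they then stand; what a row does not reach is not made up. A row lasts 1/8 s, in which the tool goes at most 62.5 mm and 10.7 degrees, less where a joint would pass 70% of its speed; a pose out of reach is approached as far as the arm can. A call with a gripper value outside its range is refused whole. The fingers move at their own pace and stop on an object; the grip force is fixed at half the most. Time passes only in rows, so rows that do not move let the fingers close. It gives the time, the measured TCP pose, the force and the opening at its end, in the units of the state.
- r.get_state(): the state, without advancing time (a new reading comes with each control period).
- r.grab_frame(name): name is "scene" or "top" or "wrist"; returns a dict with "pixels" (480x640x3 uint8, red, green, blue), "range_z" (480x640 float32, m along the optical axis (not along the pixel's ray), 0 where there is no reading), "fx", "fy", "cx", "cy" (pixels), "world_to_cam" (4x4, takes a point from world to camera coordinates). Camera axes: x right, y up, looking along -z (the intrinsics and any distortion apply to the point x, -y, -z); pixel columns grow to the right and rows downward; lengths in m; the calibration is good to about 2 mm. The wrist camera is an equidistant fisheye: a pixel r from the principal point sees the ray r / f radians off the axis. A picture is of the moment at which its call begins.
- r.sign_off(): hands the job in, once; it reports no verdict.
Trained networks look in a picture, given as the dict that the camera call returned (one of the last four; its "shot" number tells which), for a name from the list of things; names that differ only in an ending like _2 or _b are one class to them, and where a whole thing is asked for, a point or a joint stands for the part that bears it (a point fixed in the world has none). Each returns a list of dicts, best first, with "p" (0 to 1); they miss things now and then, are a little off and sometimes report something else, mostly with a low value. They report only what shows in the picture. A call takes as long as a camera call.
- r.boxes_of(target, picture): "box" ([left, top, width, height] in pixels, round what is visible of it).
The state is a dict: "time": time; "joints": joint angles; "joint_velocities": joint speeds; "joint_efforts": joint torques, N m; "tcp_pos": TCP position; "orientation": TCP orientation; "ft_force": force on the tool from outside, world axes, zero at the start; "ft_torque": the same for the moment, N m; "opening": finger opening in m.
Only numpy, scipy, OpenCV 4.12 (cv2) and the standard library are available. Lean on these libraries where they do the work, as an engineer would, in place of code of your own. Each camera call takes 0.05 s, during which the arm holds its last target.

TASK

One of the four identical discs set flush in the strong-box's top panel is the concealed catch of its drawer; the other three are solid blanks. Feel over them gently with the fingertips until one gives, press that one in so that the drawer springs out by itself, then let go and move clear. Do not pull or touch the drawer, and leave the other things on the counter where they are.

Things in the scene. Friction and masses are not known exactly. Their poses are not given: they have to be found in the camera images.
- strongbox: Grey steel strong-box fixed on the counter, 200 mm deep (its x) by 320 mm wide (its y) by 100 mm high; origin at the centre of its underside. The flat top panel (12 mm thick, level, 100 mm above the counter) has four round wells 50 mm across, centred at x = 0 and y = -105, -35, +35, +105 mm, each filled by a disc whose top is 2 mm below the panel. Its drawer is in the side facing -x (towards the robot).
- disc_1 (a point): The centre of the top face of one of the four identical round aluminium discs (48 mm across) set in round wells in the strong-box's top panel, in a row along the box's width; z is vertical. The disc's top lies 2 mm below the panel's surface. Which of the four is the sprung catch is not known beforehand. (This point does not move when a disc is pressed.)
- disc_2 (a point): The same for the next disc along the box's +y: centre of its top face, 2 mm below the panel's surface.
- disc_3 (a point): The same for the next disc along the box's +y: centre of its top face, 2 mm below the panel's surface.
- disc_4 (a point): The same for the next disc along the box's +y: centre of its top face, 2 mm below the panel's surface.
- catch (a joint): How far the one sprung disc is pressed in: 0 at rest, 0.006 m fully in (it then stops hard). It pushes back with about 1.3 N at the start and about 5.5 N fully in, and springs up when let go. The drawer is let go at about 0.004 m. The three blanks seat on thin rubber and yield only a little: 0.5 mm at 6 N, 1 mm at 12 N, never more than about 1.5 mm.
- tray (a joint): How far the drawer has come out along the box's -x: 0 shut and latched, 0.060 m fully out. Its own weak spring (under 3 N) drives it out in about half a second once the catch has let go.
- drawer: The strong-box's blue plastic drawer. Shut, its origin coincides with the strong-box's; it moves along the box's -x as it opens. Its front plate (10 mm thick, 306 mm wide, from 7 to 85 mm above the counter) has its outer face 100 mm in front (-x) of the origin.
- parts_bin: Bystander: loose open blue plastic bin, 160 x 100 x 75 mm high; origin at the centre of its underside.
- bearing: Bystander: loose steel bearing ring lying flat, 62 mm across, 20 mm high; origin at the centre of its underside.
- valve: Bystander: loose aluminium valve block with a black end, 30 x 125 x 36 mm high; origin on its underside.

How it is judged:
On the way:
1. the sprung disc is being pressed in while the drawer is still shut (value of joint catch above 0.0025 m and value of joint tray below 0.005 m).
At the end, for the whole second after the job is handed in: The drawer stands at least 50 mm out and at rest, and the sprung disc has been let go (less than 1.5 mm in) (value of joint tray above 0.05 m and velocity of joint tray below 0.01 m/s and value of joint catch below 0.0015 m); the robot touches nothing.
It fails at once if the fingers push on anything with more than 100 N (contact force between the fingers and anything else above 100 N).
It fails at once if the arm or fingers touch the drawer (contact force between any of the fingers, the arm and drawer above 0.5 N).
It fails at once if a bystander is moved or lifted more than 20 mm (distance of any of parts_bin, bearing, valve from where it was at the start of the episode above 0.02 m).
It also fails if it takes over 51 s, if anything falls off the work surface, if the arm or the gripper's body presses on something with over 40 N, if the wrist force passes 120 N, or if a joint passes its speed limit or range.

## Working session

There is one attempt and no reset: what is moved stays moved. The work goes in short steps, Python scripts to look and compute and a tool call to move; the robot and the scene stay as the last step left them, time stands still between calls to the robot, and variables do not carry over. Pictures are saved under pics/ and viewed, and the job is handed in when it is done.

Besides the shell and the picture viewer there is one more tool, called by a JSON object that holds its "method" and its "body", one argument or row to a line. carry_out: Moves the arm, as the interface text tells. Its arguments: {"type":"object","properties":{"series":{"type":"array","items":{"type":"array","items":{"type":"number"}}}},"required":["series"]}

```bash
mkdir -p pics
cat > h.py <<'E'
import numpy as np, cv2
from cell import r
def save(f,n): cv2.imwrite('pics/'+n,cv2.cvtColor(f['pixels'],cv2.COLOR_RGB2BGR))
def world(f,u,v,z=None):
    u=np.asarray(u,float);v=np.asarray(v,float)
    if z is None: z=f['range_z'][v.astype(int),u.astype(int)]
    x=(u-f['cx'])/f['fx']*z; y=-(v-f['cy'])/f['fy']*z
    P=np.stack([x,y,-z,np.ones_like(z)],-1)
    return (P@np.linalg.inv(f['world_to_cam']).T)[...,:3]
E
python3 - <<'E'
from h import *
s=r.get_state();print(s)
for n in ['top','scene']:
    f=r.grab_frame(n);save(f,n+'0.png')
    print(n,f['shot'],f['fx'],f['cx'],f['cy'])
    for t in ['strongbox','disc_1','drawer','parts_bin','bearing','valve']:
        print(t,[(np.round(d['box']),round(d['p'],2)) for d in r.boxes_of(t,f)[:5]])
E
```

```text
{'time': 0.0, 'joints': array([-1.33948313e+00,  4.94158045e-01,  1.34614868e+00,  1.07456416e-06,
        1.30246263e+00, -9.55179047e-02]), 'joint_velocities': array([ 1.04526312e-03, -8.77655526e-05, -1.14470683e-03,  6.13596780e-04,
        1.06559931e-03, -1.13555106e-03]), 'joint_efforts': array([ 3.27715170e-03, -8.78817844e+01, -3.81852007e+01,  7.09316460e-02,
        5.32113668e-02, -1.30440067e-04]), 'tcp_pos': array([ 0.20055821, -0.59154939,  0.21334794]), 'orientation': array([ 2.04494812,  0.338413  , -2.04511144]), 'ft_force': array([-0.32337811, -0.28744709,  0.52814701]), 'ft_torque': array([ 0.04732382, -0.0625747 ,  0.01217324]), 'opening': 0.09106521485038567}
top 1 564.3513333051462 315.43004143909917 236.3196331078659
strongbox [(array([215., 195., 198., 144.]), 0.84)]
disc_1 [(array([211., 197., 201., 142.]), 0.62)]
drawer []
parts_bin [(array([135., 173.,  68.,  91.]), 0.87)]
bearing [(array([407., 279.,  32.,  30.]), 0.56)]
valve []
scene 2 525.2886256381803 324.3976120995429 243.53335882773666
strongbox [(array([247., 173., 191., 150.]), 0.92)]
disc_1 [(array([246., 175., 196., 146.]), 0.94)]
drawer []
parts_bin [(array([422., 266.,  85., 107.]), 0.64)]
bearing []
valve [(array([182., 214.,  45.,  41.]), 0.9), (array([424., 269.,  82., 104.]), 0.7)]
```

View pics/top0.png

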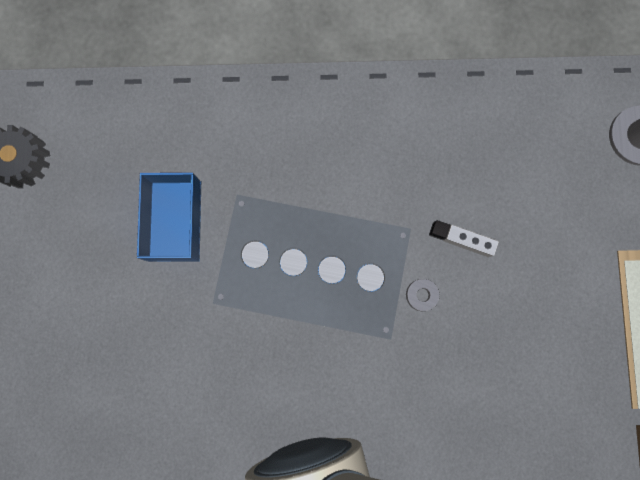

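View pics/scene0.png

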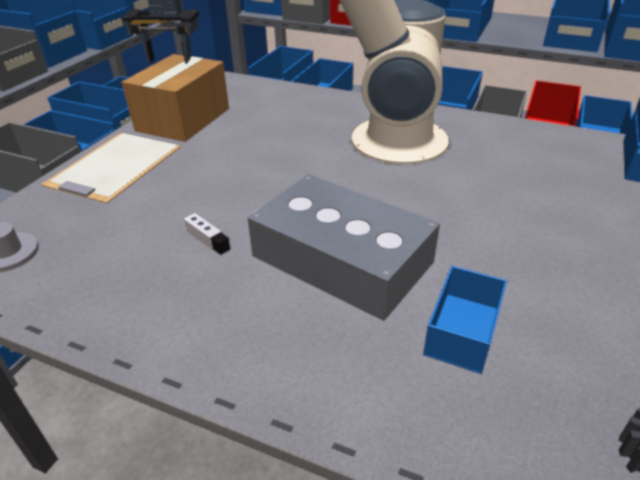

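The top view shows four bright discs at about (255,255), (293,262), (332,270) and (371,278). The bin is to the left at (168,217); the bearing at (423,295) and the valve at (463,238) are to the right.

Run:
```python
from h import *
f=r.grab_frame('top')
g=cv2.cvtColor(f['pixels'],cv2.COLOR_RGB2GRAY)
m=(g>160).astype(np.uint8); m[:,:235]=0;m[:,395:]=0;m[:230]=0;m[300:]=0
n,l,st,c=cv2.connectedComponentsWithStats(m)
D=[]
for i in range(1,n):
    if st[i,4]>200:
        w=world(f,*c[i]);D.append(w);print(c[i],st[i],w.round(4))
D=np.array(D);D=D[np.argsort(D[:,1])]
print(np.linalg.norm(np.diff(D,axis=0),axis=1))
yaw=np.arctan2(*( (D[-1]-D[0])[[1,0]]*[1,1]))
print('y axis dir',np.degrees(np.arctan2(D[-1,1]-D[0,1],D[-1,0]-D[0,0])),'centre',D.mean(0), 'radius',np.hypot(D[:,0],D[:,1]))
for p in [(240,215),(300,230),(320,310),(463,238),(423,295),(408,295),(168,217)]: print(p,world(f,*p).round(4))
from scipy.spatial.transform import Rotation as R
print(R.from_rotvec(r.get_state()['orientation']).as_matrix().round(3), r.get_state()['time'])
```

```text
[254.61090226 254.19736842] [242 242  26  26 532] [0.569 0.145 0.098]
[293.01486989 261.77695167] [280 249  27  26 538] [0.5539 0.0766 0.0966]
[331.50922509 269.46678967] [319 257  26  26 542] [0.5385 0.0083 0.0969]
[370.12267658 277.16914498] [358 265  26  26 538] [ 0.523  -0.0597  0.1002]
[0.06981227 0.07007417 0.0699693 ]
y axis dir 77.32105490785251 centre [0.54612703 0.04254949 0.09791535] radius [0.52639389 0.5385945  0.5592185  0.5872101 ]
(240, 215) [0.6398 0.1699 0.1031]
(300, 230) [0.6103 0.0629 0.1015]
(320, 310) [0.4674 0.0306 0.0988]
(463, 238) [ 0.5966 -0.2452  0.0362]
(423, 295) [ 0.4913 -0.17    0.0039]
(408, 295) [ 0.4916 -0.1381  0.022 ]
(168, 217) [0.6567 0.326  0.0007]
[[ 0.     0.321 -0.947]
 [-0.    -0.947 -0.321]
 [-1.     0.    -0.   ]] 0.75
```

```bash
cat >> h.py <<'E'
from scipy.spatial.transform import Rotation as R
D={4:(0.569,0.145),3:(.5539,.0766),2:(.5385,.0083),1:(.523,-.0597)}
def need(k,z):
    s=r.get_state();M=R.from_rotvec(s['orientation']).as_matrix()
    d=np.array([*D[k],z])-s['tcp_pos']
    print('t',s['time'],'tcp',s['tcp_pos'].round(4),'F',s['ft_force'].round(2),'open',s['opening'],'tool shift',(M.T@d).round(4))
E
python3 -c "
from h import *
need(1,.115)"
```

```text
t 0.75 tcp [ 0.2006 -0.5919  0.2139] F [ 0.68 -0.37  0.05] open 0.09118321590837868 tool shift [ 0.0989 -0.4006 -0.4761]
```

{"method": "carry_out", "body": {
  "series": [
    [0, 0, 0, 0, -0.034, -0.04, 0],
    [0, 0, 0, 0, -0.034, -0.04, 0],
    [0, 0, 0, 0, -0.034, -0.04, 0],
    [0, 0, 0, 0, -0.034, -0.04, 0],
    [0, 0, 0, 0, -0.034, -0.04, 0]
  ]
}}

```text
time: 1.38
tcp_pos: [0.3362, -0.3653, 0.2141]
orientation: [2.045, 0.336, -2.044]
ft_force: [0.1, -0.8, -1.0]
opening: 0.0442
```

{"method": "carry_out", "body": {
  "series": [
    [0, 0, 0, 0, -0.034, -0.04, 0],
    [0, 0, 0, 0, -0.034, -0.04, 0],
    [0, 0, 0, 0.02, -0.034, -0.04, 0],
    [0, 0, 0, 0.02, -0.034, -0.04, 0],
    [0, 0, 0, 0.02, -0.034, -0.04, 0]
  ]
}}

```text
time: 2.0
tcp_pos: [0.4712, -0.14, 0.1536]
orientation: [2.045, 0.336, -2.044]
ft_force: [-0.3, -0.7, -1.1]
opening: 0.0007
```

```bash
python3 -c "
from h import *
need(1,.110)"
```

```text
t 2.0 tcp [ 0.4712 -0.14    0.1536] F [-0.31 -0.73 -1.14] open 0.0007215697639135315 tool shift [ 0.0436 -0.0595 -0.0748]
```

{"method": "carry_out", "body": {
  "series": [
    [0, 0, 0, 0.014, -0.03, -0.038, 0],
    [0, 0, 0, 0.015, -0.0305, -0.038, 0],
    [0, 0, 0, 0.015, 0, 0, 0],
    [0, 0, 0, 0, 0, 0, 0]
  ]
}}

```text
time: 2.5
tcp_pos: [0.522, -0.0598, 0.109]
orientation: [2.042, 0.338, -2.047]
ft_force: [-0.7, 0.3, 0.6]
opening: 0.0007
```

```bash
python3 -c "
from h import *
need(1,.098)
f=r.grab_frame('wrist');save(f,'w1.png')
f=r.grab_frame('top');save(f,'t1.png')
"
```

```text
t 2.5 tcp [ 0.522  -0.0598  0.109 ] F [-0.67  0.33  0.58] open 0.0006547033669435915 tool shift [ 0.011   0.0002 -0.001 ]
```

View pics/w1.png

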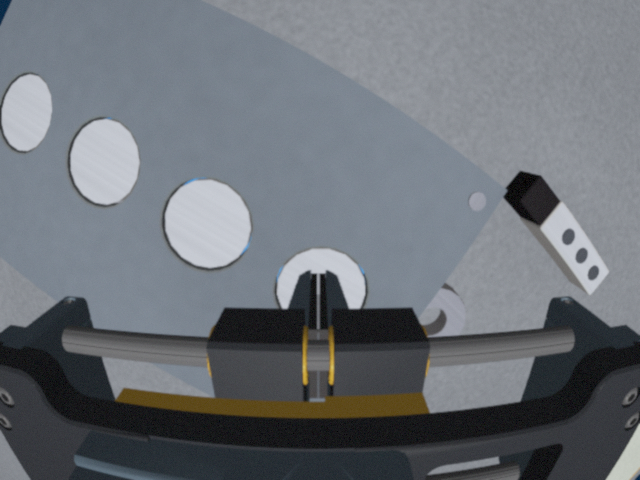

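View pics/t1.png

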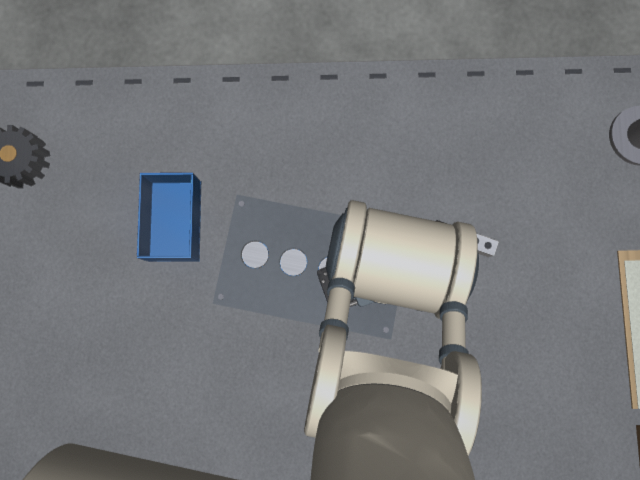

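The wrist view shows the shut fingertips, at about (318,280), over the rightmost disc (disc_1), centred near (321,290). They are well centred, so I'll feel downward.

{"method": "carry_out", "body": {
  "series": [
    [0, 0, 0, 0.004, 0, -0.001, 0],
    [0, 0, 0, 0.003, 0, 0, 0],
    [0, 0, 0, 0.002, 0, 0, 0],
    [0, 0, 0, 0, 0, 0, 0]
  ]
}}

```text
time: 3.1
tcp_pos: [0.5237, -0.0596, 0.1008]
orientation: [2.044, 0.337, -2.045]
ft_force: [-0.5, 0.9, -0.4]
opening: 0.0006
```

{"method": "carry_out", "body": {
  "series": [
    [0, 0, 0, 0.001, 0, 0, 0],
    [0, 0, 0, 0, 0, 0, 0]
  ]
}}

```text
time: 3.35
tcp_pos: [0.5238, -0.0595, 0.0999]
orientation: [2.045, 0.337, -2.045]
ft_force: [-0.1, -0.9, 0.5]
opening: 0.0003
```

{"method": "carry_out", "body": {
  "series": [
    [0, 0, 0, 0.001, 0, 0, 0],
    [0, 0, 0, 0, 0, 0, 0]
  ]
}}

```text
time: 3.6
tcp_pos: [0.5238, -0.0595, 0.0989]
orientation: [2.045, 0.337, -2.045]
ft_force: [-0.1, -0.0, -1.2]
opening: 0.0004
```

{"method": "carry_out", "body": {
  "series": [
    [0, 0, 0, 0.001, 0, 0, 0],
    [0, 0, 0, 0, 0, 0, 0]
  ]
}}

```text
time: 3.85
tcp_pos: [0.5239, -0.0595, 0.098]
orientation: [2.045, 0.337, -2.044]
ft_force: [0.6, -0.6, 3.0]
opening: 0.0008
```

{"method": "carry_out", "body": {
  "series": [
    [0, 0, 0, 0.001, 0, 0, 0],
    [0, 0, 0, 0, 0, 0, 0]
  ]
}}

```text
time: 4.1
tcp_pos: [0.5239, -0.0595, 0.0973]
orientation: [2.045, 0.337, -2.044]
ft_force: [-2.8, 1.5, 10.2]
opening: 0.0003
```

Disc 1 pushes back with 10 N within about 0.8 mm, so it's a blank. On to disc 2.

{"method": "carry_out", "body": {
  "series": [
    [0, 0, 0, -0.012, 0, 0, 0],
    [0, 0, 0, 0, -0.03, -0.018, 0],
    [0, 0, 0, 0, -0.0295, -0.018, 0],
    [0, 0, 0, 0, 0, 0, 0]
  ]
}}

```text
time: 4.6
tcp_pos: [0.5393, 0.0102, 0.1094]
orientation: [2.044, 0.339, -2.043]
ft_force: [-0.2, -0.5, -0.3]
opening: 0.0003
```

```bash
python3 -c "
from h import *
need(2,.099)
"
```

```text
t 4.6 tcp [0.5393 0.0102 0.1094] F [-0.17 -0.5  -0.28] open 0.0003292841380025495 tool shift [0.0104 0.0015 0.0013]
```

{"method": "carry_out", "body": {
  "series": [
    [0, 0, 0, 0.004, 0.001, 0.001, 0],
    [0, 0, 0, 0.004, 0, 0, 0],
    [0, 0, 0, 0.0025, 0, 0, 0],
    [0, 0, 0, 0, 0, 0, 0]
  ]
}}

```text
time: 5.1
tcp_pos: [0.538, 0.0067, 0.0982]
orientation: [2.044, 0.337, -2.045]
ft_force: [-0.7, 0.3, 0.0]
opening: 0.0001
```

{"method": "carry_out", "body": {
  "series": [
    [0, 0, 0, 0.001, 0, 0, 0],
    [0, 0, 0, 0, 0, 0, 0]
  ]
}}

```text
time: 5.35
tcp_pos: [0.5382, 0.0069, 0.0977]
orientation: [2.045, 0.337, -2.044]
ft_force: [-2.9, -2.2, 6.5]
opening: 0.0004
```

{"method": "carry_out", "body": {
  "series": [
    [0, 0, 0, 0.001, 0, 0, 0],
    [0, 0, 0, 0, 0, 0, 0]
  ]
}}

```text
time: 5.6
tcp_pos: [0.5382, 0.0069, 0.097]
orientation: [2.045, 0.337, -2.044]
ft_force: [-4.2, -2.2, 14.2]
opening: 0.0001
```

Disc 2 is a blank too, with 14 N at about 1 mm. Next is disc 3.

{"method": "carry_out", "body": {
  "series": [
    [0, 0, 0, -0.012, 0, 0, 0],
    [0, 0, 0, 0, -0.0305, -0.0185, 0],
    [0, 0, 0, 0, -0.0305, -0.0185, 0],
    [0, 0, 0, 0, 0, 0, 0],
    [0, 0, 0, 0, 0, 0, 0]
  ]
}}

```text
time: 6.22
tcp_pos: [0.5536, 0.0766, 0.1086]
orientation: [2.044, 0.337, -2.044]
ft_force: [-0.6, -0.2, -0.1]
opening: 0.0007
```

```bash
python3 -c "
from h import *
need(3,.099)
"
```

```text
t 6.225 tcp [0.5536 0.0766 0.1086] F [-0.65 -0.18 -0.1 ] open 0.0006607918095145013 tool shift [ 0.0096  0.0001 -0.0003]
```

{"method": "carry_out", "body": {
  "series": [
    [0, 0, 0, 0.004, 0, 0, 0],
    [0, 0, 0, 0.004, 0, 0, 0],
    [0, 0, 0, 0.002, 0, 0, 0],
    [0, 0, 0, 0, 0, 0, 0]
  ]
}}

```text
time: 6.72
tcp_pos: [0.5535, 0.0766, 0.0983]
orientation: [2.044, 0.337, -2.045]
ft_force: [-0.5, -0.5, -0.1]
opening: 0.0002
```

{"method": "carry_out", "body": {
  "series": [
    [0, 0, 0, 0.001, 0, 0, 0],
    [0, 0, 0, 0, 0, 0, 0]
  ]
}}

```text
time: 6.98
tcp_pos: [0.5537, 0.0767, 0.0977]
orientation: [2.045, 0.337, -2.044]
ft_force: [-2.3, -2.5, 6.6]
opening: 0.0005
```

{"method": "carry_out", "body": {
  "series": [
    [0, 0, 0, 0.001, 0, 0, 0],
    [0, 0, 0, 0, 0, 0, 0]
  ]
}}

```text
time: 7.22
tcp_pos: [0.5537, 0.0767, 0.097]
orientation: [2.045, 0.337, -2.044]
ft_force: [-4.2, -1.8, 13.8]
opening: -0.0
```

Disc 3 is a blank as well, so I'll feel disc 4.

{"method": "carry_out", "body": {
  "series": [
    [0, 0, 0, -0.012, 0, 0, 0],
    [0, 0, 0, 0, -0.03, -0.018, 0],
    [0, 0, 0, 0, -0.03, -0.0185, 0],
    [0, 0, 0, 0, 0, 0, 0],
    [0, 0, 0, 0, 0, 0, 0]
  ]
}}

```text
time: 7.85
tcp_pos: [0.5688, 0.1451, 0.1086]
orientation: [2.044, 0.337, -2.044]
ft_force: [-0.1, -0.1, -0.5]
opening: -0.0001
```

```bash
python3 -c "
from h import *
need(4,.099)
"
```

```text
t 7.85 tcp [0.5688 0.1451 0.1086] F [-0.14 -0.07 -0.45] open -5.2878333549693905e-05 tool shift [ 0.0096  0.0002 -0.0002]
```

{"method": "carry_out", "body": {
  "series": [
    [0, 0, 0, 0.004, 0, 0, 0],
    [0, 0, 0, 0.004, 0, 0, 0],
    [0, 0, 0, 0.002, 0, 0, 0],
    [0, 0, 0, 0, 0, 0, 0]
  ]
}}

```text
time: 8.35
tcp_pos: [0.5689, 0.1451, 0.0982]
orientation: [2.044, 0.337, -2.045]
ft_force: [0.2, -0.4, -0.7]
opening: 0.0003
```

{"method": "carry_out", "body": {
  "series": [
    [0, 0, 0, 0.001, 0, 0, 0],
    [0, 0, 0, 0, 0, 0, 0]
  ]
}}

```text
time: 8.6
tcp_pos: [0.5691, 0.1453, 0.0975]
orientation: [2.045, 0.337, -2.044]
ft_force: [-0.9, -0.5, 0.5]
opening: 0.0
```

{"method": "carry_out", "body": {
  "series": [
    [0, 0, 0, 0.001, 0, 0, 0],
    [0, 0, 0, 0, 0, 0, 0]
  ]
}}

```text
time: 8.85
tcp_pos: [0.569, 0.1453, 0.0965]
orientation: [2.045, 0.337, -2.044]
ft_force: [-0.2, -1.0, 3.0]
opening: 0.0005
```

Disc 4 gives: about 3 N at 1.5 mm. I'll press it slowly, 1 mm per row.

{"method": "carry_out", "body": {
  "series": [
    [0, 0, 0, 0.001, 0, 0, 0],
    [0, 0, 0, 0.0005, 0, 0, 0],
    [0, 0, 0, 0, 0, 0, 0]
  ]
}}

```text
time: 9.22
tcp_pos: [0.569, 0.1453, 0.0949]
orientation: [2.045, 0.337, -2.044]
ft_force: [-0.2, -1.4, 4.3]
opening: 0.0006
```

{"method": "carry_out", "body": {
  "series": [
    [0, 0, 0, 0.001, 0, 0, 0],
    [0, 0, 0, 0.001, 0, 0, 0],
    [0, 0, 0, 0, 0, 0, 0]
  ]
}}

```text
time: 9.6
tcp_pos: [0.569, 0.1453, 0.0929]
orientation: [2.045, 0.337, -2.044]
ft_force: [1.1, -1.8, 5.0]
opening: 0.0004
```

```bash
python3 -c "
from h import *
need(4,.098)
f=r.grab_frame('top');save(f,'t2.png')
f=r.grab_frame('wrist');save(f,'w2.png')
"
```

```text
t 9.6 tcp [0.569  0.1453 0.0929] F [ 1.05 -1.77  4.95] open 0.00035210234562296804 tool shift [-0.0051  0.0003  0.0001]
```

View pics/t2.png

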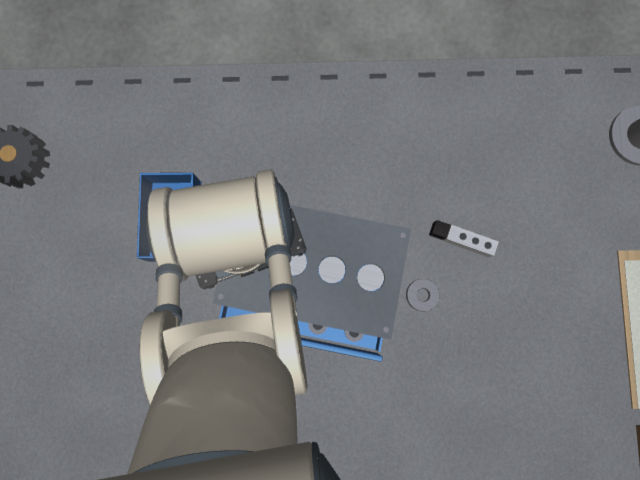

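View pics/w2.png

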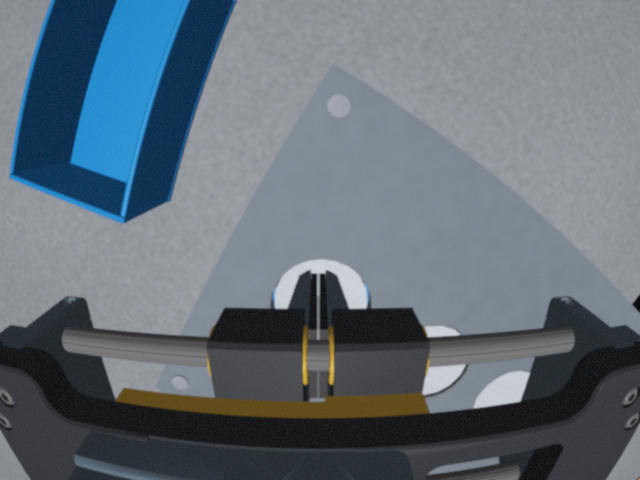

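The top view shows the blue drawer sprung out along the box's front edge, from about (220,315) to (380,355). I'll lift straight up and move clear.

{"method": "carry_out", "body": {
  "series": [
    [0, 0, 0, -0.01, 0, 0, 0],
    [0, 0, 0, -0.03, 0, 0, 0],
    [0, 0, 0, -0.04, 0, 0, 0],
    [0, 0, 0, -0.04, 0, 0, 0],
    [0, 0, 0, -0.04, 0, 0, 0]
  ]
}}

```text
time: 10.32
tcp_pos: [0.5684, 0.1454, 0.2547]
orientation: [2.044, 0.337, -2.045]
ft_force: [0.6, -0.9, -0.2]
opening: 0.0008
```

{"method": "carry_out", "body": {
  "series": [
    [0, 0, 0, -0.03, -0.04, 0, 0],
    [0, 0, 0, 0, -0.05, 0, 0],
    [0, 0, 0, 0, -0.05, 0, 0],
    [0, 0, 0, 0, -0.04, 0, 0],
    [0, 0, 0, 0, 0, 0, 0]
  ]
}}

```text
time: 10.95
tcp_pos: [0.5097, 0.3181, 0.2832]
orientation: [2.042, 0.341, -2.044]
ft_force: [-0.1, -0.5, -0.7]
opening: 0.0006
```

{"method": "carry_out", "body": {
  "series": [
    [0, 0, 0, 0, 0, 0, 0],
    [0, 0, 0, 0, 0, 0, 0],
    [0, 0, 0, 0, 0, 0, 0]
  ]
}}

```text
time: 11.32
tcp_pos: [0.5115, 0.315, 0.283]
orientation: [2.045, 0.336, -2.045]
ft_force: [-0.0, -0.2, 0.0]
opening: 0.0006
```

```bash
python3 -c "
from h import *
need(4,.098)
s=r.get_state();print(abs(s['joint_velocities']).max())
f=r.grab_frame('top');save(f,'t3.png')
for p in [(254.6,254.2),(293,262),(463,238),(423,295),(340,348),(360,351)]: print(p,world(f,*p).round(4))
B=np.array([.5461,.0425]);ex=np.array([.9756,-.2195])
v,u=np.mgrid[300:400,200:420];W=world(f,u,v)
m=(W[...,2]>.07)&(W[...,2]<.092);d=((W[...,:2]-B)@ex)[m]
d=d[abs(d)<.2];print('front of drawer',np.percentile(d,[1,2,5]), 'px',len(d))
"
```

```text
t 11.325 tcp [0.5115 0.315  0.283 ] F [-0.01 -0.16  0.01] open 0.0005900532069493612 tool shift [ 1.850e-01  1.795e-01 -1.000e-04]
0.005405202123117858
(254.6, 254.2) [0.5687 0.1446 0.1019]
(293, 262) [0.5535 0.0766 0.0974]
(463, 238) [ 0.5967 -0.2454  0.0355]
(423, 295) [ 0.4913 -0.1701  0.0031]
(340, 348) [ 0.3948 -0.0061  0.0119]
(360, 351) [ 0.3884 -0.0438  0.0135]
front of drawer [-0.15993876 -0.1597157  -0.159309  ] px 1081
```

View pics/t3.png

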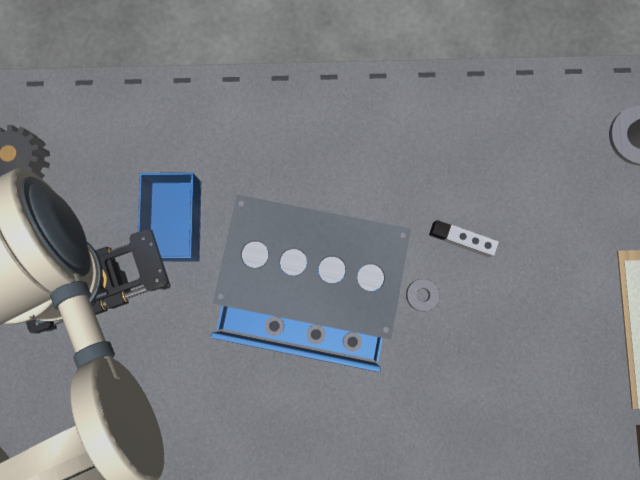

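The drawer front is 160 mm from the box origin, which is the full 60 mm out. The discs are back up, the bystanders haven't moved and the arm is clear. I'll hand in.

```bash
python3 -c "
from h import *
print(r.sign_off(), r.get_state()['ft_force'])"
```

```text
the job is handed in; nothing more can be done
the job is handed in; nothing more can be done
```

The drawer is open and the job is handed in. I felt all four discs with the shut fingertips, and disc 4 (the +y end) was the catch. Discs 1–3 were blanks, pushing back 10–14 N after about 1 mm. Disc 4 gave softly, 3 N rising to 5 N over about 5 mm, and the drawer sprang out by itself.

I then lifted straight up and moved clear. My last checks, before the hand-in at about 11.4 s:
- **Drawer:** its front was 160 mm from the box's origin, so it is the full 60 mm out. I checked this in one picture about 1.7 s after the press, and did not measure its speed.
- **Catch disc:** its depth read 102 mm high against an expected 98 mm. That reading is 2–4 mm off, as is usual for this camera at that spot, so it shows the disc has come back up but is not a precise height.
- **Bystanders:** the valve and bearing measured within 1 mm of where they started. I only compared the bin by eye, and it looked unmoved.
- **Arm:** the wrist force was about 0 N and the arm was still.

No check failed. My script's last force reading after hand-in returned no value, only a notice that the job was closed.

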